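Hold a sample mill at its pulse position

ROBOT

A 7-joint arm with a two-finger parallel gripper is mounted at the origin on a cart in front of the work surface, level with it; the furniture and walls round the work are solid. World frame = base frame: x ahead of the robot, y to its left, z up, the work surface at z = 0. Lengths are in mm, angles in degrees, forces in N, time in s.
With the tool pointing down it reaches from about 400 to 750 mm from the base axis. Payload 19.5 kg.
Tool frame: the origin (TCP) lies at the very end of the fingers, on their centre line; the grasp point (between the pads) lies 19 mm behind it; z points along the fingers, x is the direction in which the jaws open and shut, and the axes are right-handed (so a half turn about z gives the same grasp; the last joint's range is limited). The gripper opens to 85 mm and grips with 20 to 120 N. Pads are 22 mm wide; open, the fingers measure 114 mm over their backs; the gripper's body (76 mm by 85 mm) begins 54 mm behind the grasp point. The pads swing forward as they close: fully open they stand 13 mm farther back than shut.
Start: joints at [70.892, 40.479, -1.581, 85.061, 1.261, 54.483, -4.326], TCP at [165.407, -550.668, 231.268] pointing down, gripper open.
Joint ranges: [-155.06, 155.06], [-18.47, 123.98], [-90, 86.84], [0, 140.48], [-83.41, 263.41], [0, 116], [-161.91, 161.91]. Speed limits (degrees/s): [108.29, 108.29, 147.25, 147.25, 172.46, 172.46, 172.46].

INTERFACE

Orientations are given as a 3x3 rotation matrix whose columns are the frame's x, y, z axes.
In Python, from workcell import get_obs, camera, calibration, close_job, recognise gives the robot as it stands. The module is installed in compiled form; this text tells all that it offers.
- The arm moves only by the shell command python3 -m crank 'ROWS'. ROWS is a JSON object of lists of equal length, an entry for each row: "turn": the turn, a rotation vector about the tool's x, y, z each as a share of 2 rad, from -1 to 1, a list of three; "xyz": the shift along the tool's x, y, z each as a share of 25 cm, from -1 to 1, a list of three; "gripper": the opening, from -1 (shut) to 1 (fully open). A call has 1 to 12 rows; each row is the pose to reach, as a shift and turn from the pose commanded when the call began, along the tool's axes at that moment; what a row does not reach only later rows make up. A row lasts 1/10 s, in which the tool goes at most 50 mm and 8.59 degrees, less where a joint would pass 70% of its speed; a pose out of reach is approached as far as the arm can. A call with a number of a shift or a turn outside -1 to 1 is refused whole. A call with a gripper value outside its range is refused whole. The fingers move at their own pace and stop on an object; the grip force is fixed at half the most. Time passes only in rows, so rows that repeat a pose let the fingers close. It gives the time, the measured TCP pose, the force and the opening at its end, in the units of the state.
- get_obs(): the state, without advancing time (a new reading comes with each control period).
- camera(name): name is "scene" or "side" or "wrist"; returns the picture (480x640x3 uint8, red, green, blue); there is no depth.
- calibration(name): a dict with "mtx" (3x3 intrinsics, pixels), "world_from_camera" (4x4, takes a point from camera to world coordinates). Camera axes: x right, y down, z forward; pixel columns grow to the right and rows downward; lengths in mm; the calibration is good to about 2 mm. A picture is of the moment at which its call begins: read the wrist's pose just before it. calibration takes no time and is no camera call; for the wrist camera it gives the pose at the moment of the call.
- close_job(): hands the job in, once; it reports no verdict.
Trained networks look in the newest picture that a camera, given by its name, has taken for a name from the list of things; names that differ only in an ending like _2 or _b are one class to them, and where a whole thing is asked for, a point or a joint stands for the part that bears it (a point fixed in the world has none). Each returns a list of dicts, best first, with "conf" (0 to 1); they miss things now and then, are a little off and sometimes report something else, mostly with a low value. They report only what shows in the picture. A call takes as long as a camera call.
- recognise(camera, label): "bbox" ([centre column, centre row, width, height] in pixels, round what is visible of it).
The state is a dict: "time": time; "joints": joint angles; "qvel": joint speeds; "effort": joint torques, N m; "tool_pos": TCP position; "tool_rot": TCP orientation; "ft_force": force on the tool from outside, world axes, zero at the start; "ft_torque": the same for the moment, N m; "width": finger opening in mm.
Only numpy, scipy, OpenCV 4.12 (cv2) and the standard library are available. Lean on these libraries where they do the work, as an engineer would, in place of code of your own. Each camera call takes 0.05 s, during which the arm holds its last target.

TASK

A bottle was left standing in the mouth of the small round sample mill: take it out and stand it upright on the counter, clear of the mill. Then take the mill's bayonet lid by its grip bar, drop its lugs fully down through the notches of the mouth and turn it clockwise (from above) against the return spring to the half-way mark at 45 degrees, which pulses the mill - not on to the lock pin beyond - and finish still gripping the lid there. Leave the other things where they are.

Things in the scene. Friction and masses are not known exactly. Their poses are not given: they have to be found in the camera images.
- mill: Sample mill, fixed to the counter: white round housing 110 mm in diameter, 70 mm high, small control panel on its front (-x). Origin: centre of its underside, on the mouth's axis; z up. The flat top has a mouth with a 6 mm thick steel flange, below it the drive ring; the well's floor is 45 mm up. Behind it to the left stands a 0.38 m high drawer tower (x over 0.63, y 0.10 to 0.42).
- mill_mouth (a point): Centre of the mouth, level with the mill's top, 70 mm above the counter; axes as the mill's. Hole of 52 mm diameter (50 mm across its flats) with two notches, 13 mm wide, reaching to 33 mm from the axis along the mill's +x and -x.
- lid: Bayonet lid, right way up on the counter, about 90 g. Origin: centre of the underside of its steel plug, z up. Plug 46 mm diameter (foot 40), 13 mm deep; at its lower end two lugs 8 mm wide (y), 5 mm high reach out along +x and -x to 30 mm from the axis. Grey cover disc, 70 mm diameter, 13 to 18 mm above the origin. A half turn about z makes no difference.
- lid_grip (a point): Point on the lid's axis, 40 mm above its origin, in the upright grip bar: 56 mm long (lid's x, in line with the lugs), 14 mm thick (y), 18 to 52 mm above the lid's origin. Axes as the lid's. Seated, the cover rests on the mill's top and the lid's origin is 57 mm above the mill's; to enter, x is in line with the mill's x (either way), play 2.5 mm sideways, 5 degrees in turn.
- half_mark (a point): Half-way mark: two short black lines on the mill's white rim, 42 mm from the axis and 45 degrees clockwise from the notch at the mill's +x (a second one opposite). One line marks the notches (entry), three lines at 90 degrees the lock. The lid's bar points at them.
- drive_ring (a joint): Angle of the sprung ring inside the mouth that the lugs turn, rad: 0 = at rest, slots under the notches, growing as the lid turns clockwise from above, stop at 1.6. Lags up to 0.1 rad behind the lid (play). Its spring pushes back with 0.024 N m at 0 and 0.08 N m at 0.7 rad, and turns the lid back when let go.
- lock_pin (a joint): Sprung lock pin under the flange, m: 0 = up, grows as a lug pushes it down. A lug meets it when the lid is turned about 1.0 rad (57 degrees) and it clicks up behind the lug at about 90 degrees.
- bottle: Capped glass medicine bottle, 39 mm diameter, 89 mm high with cap (straight body, narrower cap), 0.1 kg, standing in the mill's well, so that its top is 134 mm above the counter. Origin: centre of its underside, z up.
- ampoule: Bystander: vial with a cap, 19 mm diameter, 40 mm high, standing loose on the counter. Origin: centre of its underside. Not to be moved.
- pot: Bystander: specimen pot with screw lid, 51 mm diameter, 74 mm high, standing loose on the counter. Origin: centre of its underside. Not to be moved.
- small_bottle: Bystander: small vial, 28 mm diameter, 75 mm high, standing loose on the counter. Origin: centre of its underside. Not to be moved.

How it is judged (in metres and radians):
On the way, in this order (a step that is already met when the one before it is completed fails the run):
1. the bottle stands on the counter clear of the mill, let go (height (world z) of bottle between -0.006 and 0.006 m and angle between bottle's own z axis and vertical below 0.1 rad and horizontal distance between bottle and mill above 0.08 m and linear speed of bottle below 0.02 m/s and contact force between each of the arm, the fingers and bottle below 0.1 N), for 0.2 s.
2. the lid sits fully down in the mouth, lugs through the notches, not yet turned (z of lid in the frame of mill between 0.053 and 0.0605 m and horizontal distance between lid and mill below 0.0045 m and angle between lid's own z axis and vertical below 0.08 rad and angle between the x axis of lid and the x axis of mill, either way round below 0.35 rad and value of joint drive_ring below 0.3 rad), for 0.1 s.
At the end, for the whole second after the job is handed in: Lid seated within 3.5 mm, on the axis within 4.5 mm, tilt under 0.08 rad, turned clockwise 45 +-10 degrees with the drive ring at 0.45 to 1.0 rad, still, gripped over 1 N, lock pin pushed under 0.8 mm; bottle upright on the counter, let go, still, over 80 mm from the mill's axis (all of step 1 and z of lid in the frame of mill between 0.053 and 0.0605 m and horizontal distance between lid and mill below 0.0045 m and angle between lid's own z axis and vertical below 0.08 rad and angle between the x axis of lid and the x axis of mill, either way round between 0.615 and 0.955 rad and value of joint drive_ring between 0.45 and 1 rad and value of joint lock_pin below 0.0008 m and velocity of joint drive_ring between -0.1 and 0.1 rad/s and contact force between the fingers and lid above 1 N); the arm keeps its last pose, push and grip.
It fails at once if the lid is turned on towards the lock: its lug pushes the lock pin down, or the ring passes 66 degrees (value of joint lock_pin above 0.0008 m or value of joint drive_ring above 1.15 rad).
It fails at once if the ampoule is moved more than 30 mm (distance of ampoule from where it was at the start of the episode above 0.03 m).
It fails at once if the pot is moved more than 30 mm (distance of pot from where it was at the start of the episode above 0.03 m).
It fails at once if the small bottle is moved more than 30 mm (distance of small_bottle from where it was at the start of the episode above 0.03 m).
It also fails if it takes over 64 s, if anything falls off the work surface, if the arm or the gripper's body presses on something with over 40 N, if the wrist force passes 120 N, or if a joint passes its speed limit or range.

## Working session

There is one attempt and no reset: what is moved stays moved. The work goes in short steps, Python scripts to look and compute and a shell command to move; the robot and the scene stay as the last step left them, time stands still between calls to the robot, and variables do not carry over. Pictures are saved under pics/ and viewed, and the job is handed in when it is done.

```bash
mkdir -p pics
cat > h.py <<'E'
import numpy as np, cv2
from workcell import get_obs, camera, calibration, recognise
def snap(cam,name):
    im=camera(cam); cv2.imwrite(f'pics/{name}.png',cv2.cvtColor(im,cv2.COLOR_RGB2BGR)); return im
def ray(cam,u,v,z,c=None):
    c=c or calibration(cam); K=np.array(c['mtx']);T=np.array(c['world_from_camera'])
    d=T[:3,:3]@np.linalg.solve(K,[u,v,1]); o=T[:3,3]; return o+d*(z-o[2])/d[2]
def proj(cam,p,c=None):
    c=c or calibration(cam); K=np.array(c['mtx']);T=np.array(c['world_from_camera'])
    q=K@(T[:3,:3].T@(np.array(p,float)-T[:3,3])); return q[:2]/q[2]
E
python3 - <<'E'
from h import *
o=get_obs();print(o['time'],o['tool_pos'],np.round(o['tool_rot'],3),o['width'])
for c in ['scene','side','wrist']:
    snap(c,c+'0');k=calibration(c);print(c,np.round(k['mtx'],1).tolist(),np.round(k['world_from_camera'],3).tolist())
    if c!='wrist':
        for l in ['mill','lid','bottle','ampoule','pot','small_bottle']:
            print(c,l,[(np.round(r['bbox']).tolist(),round(r['conf'],2)) for r in recognise(c,l)][:2])
print(get_obs()['time'])
E
```

```text
0.0 [ 165.34801454 -550.42416628  230.83265165] [[ 0.288 -0.958 -0.   ]
 [-0.958 -0.288  0.001]
 [-0.001  0.    -1.   ]] 85.42119476861062
scene [[555.8, 0.0, 314.8], [0.0, 555.8, 242.5], [0.0, 0.0, 1.0]] [[-0.83, -0.376, 0.411, -2.073], [-0.557, 0.569, -0.605, 897.153], [-0.006, -0.732, -0.682, 1014.729], [0.0, 0.0, 0.0, 1.0]]
scene mill [([363.0, 254.0, 48.0, 43.0], 0.75)]
scene lid [([396.0, 187.0, 17.0, 24.0], 0.85)]
scene bottle [([364.0, 235.0, 14.0, 30.0], 0.82)]
scene ampoule [([245.0, 368.0, 6.0, 14.0], 0.59)]
scene pot [([300.0, 214.0, 20.0, 30.0], 0.91)]
scene small_bottle [([305.0, 332.0, 8.0, 30.0], 0.64), ([362.0, 253.0, 46.0, 44.0], 0.38)]
side [[600.2, 0.0, 320.2], [0.0, 600.2, 237.0], [0.0, 0.0, 1.0]] [[-0.982, -0.088, 0.167, 287.474], [-0.188, 0.346, -0.919, 1507.469], [0.023, -0.934, -0.356, 637.139], [0.0, 0.0, 0.0, 1.0]]
side mill [([356.0, 245.0, 42.0, 34.0], 0.57)]
side lid [([345.0, 212.0, 14.0, 17.0], 0.7)]
side bottle [([356.0, 222.0, 15.0, 26.0], 0.63), ([345.0, 212.0, 15.0, 23.0], 0.53)]
side ampoule [([308.0, 322.0, 12.0, 21.0], 0.67)]
side pot [([287.0, 231.0, 6.0, 28.0], 0.47)]
side small_bottle [([348.0, 291.0, 14.0, 35.0], 0.59)]
wrist [[365.1, 0.0, 319.5], [0.0, 365.1, 238.9], [0.0, 0.0, 1.0]] [[0.287, -0.925, -0.251, 229.621], [-0.958, -0.277, -0.076, -531.013], [0.0, 0.262, -0.965, 375.043], [0.0, 0.0, 0.0, 1.0]]
0.75
```

View pics/scene0.png

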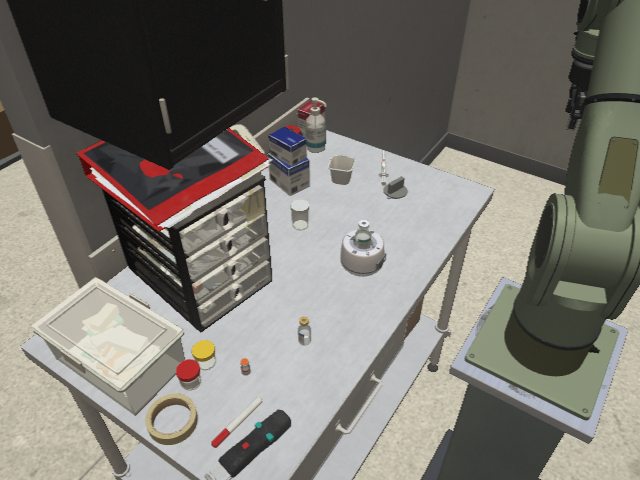

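View pics/side0.png

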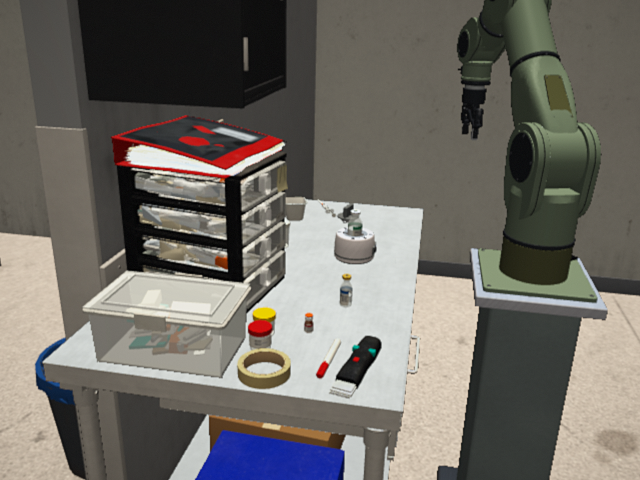

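Run:
```python
from h import *
im=cv2.imread('pics/scene0.png')[160:300,280:440];cv2.imwrite('pics/sc_crop.png',cv2.resize(im,None,fx=5,fy=4.28,interpolation=cv2.INTER_CUBIC))
im=cv2.imread('pics/side0.png')[180:290,270:400];cv2.imwrite('pics/si_crop.png',cv2.resize(im,None,fx=5,fy=5,interpolation=cv2.INTER_CUBIC))
print('mill',ray('scene',363,238,70),ray('side',356,232,70))
print('bottle top',ray('scene',364,221,134),ray('side',356,211,134))
print('lid',ray('scene',396,187,20),ray('side',345,212,20))
print('pot',ray('scene',300,214,37),ray('side',287,231,37))
print('amp',ray('scene',245,368,20),ray('side',308,322,20))
print('sb',ray('scene',305,332,37),ray('side',348,291,37))
```

```text
mill [475.98607938 -21.8195092   70.        ] [466.76452214 -19.7389333   70.        ]
bottle top [472.31468444 -13.63993159 134.        ] [468.00282084  -7.83785291 134.        ]
lid [ 532.23889005 -315.54117983   20.        ] [ 542.39373157 -331.73179146   20.        ]
pot [685.05419608 -43.05700195  37.        ] [671.72397543 -67.50151935  37.        ]
amp [504.19226928 419.13907563  20.        ] [508.51493605 412.72340887  20.        ]
sb [444.74546132 281.2450323   37.        ] [443.48487204 280.63353472  37.        ]
```

View pics/sc_crop.png

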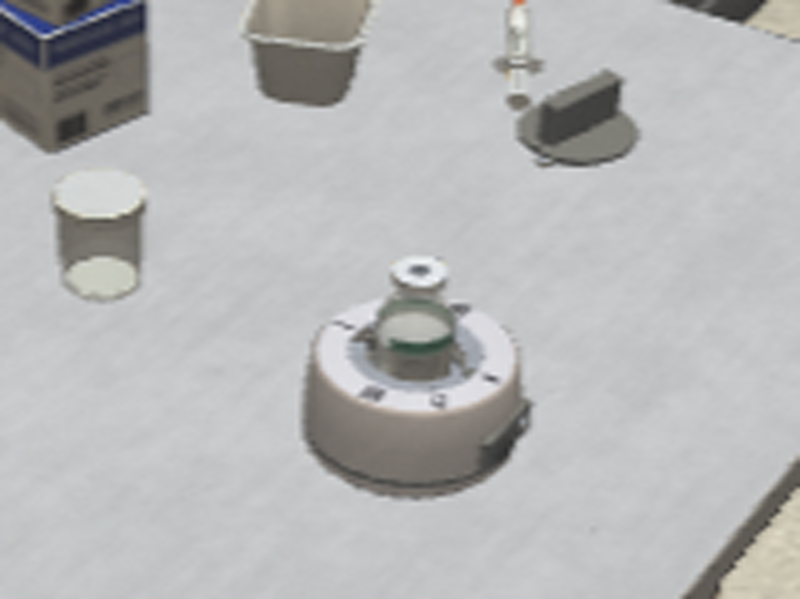

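View pics/si_crop.png

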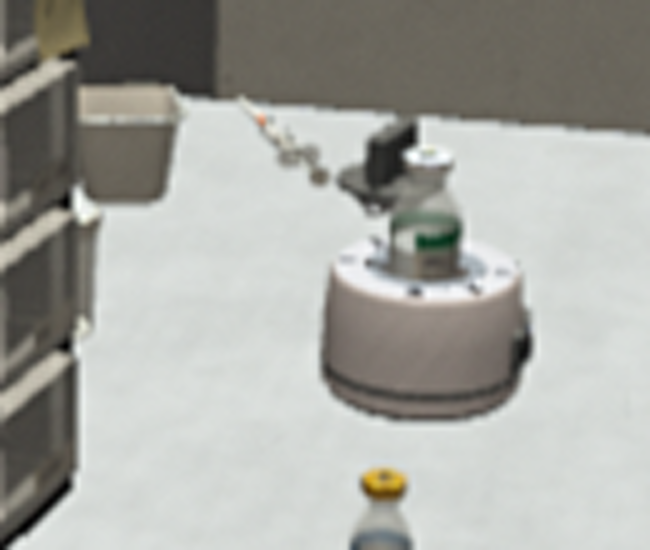

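```bash
python3 -m crank '{"xyz":[[-0.22,-0.84,0],[-0.22,-0.84,0],[-0.22,-0.84,0],[-0.22,-0.84,0],[-0.22,-0.84,0],[-0.22,-0.84,0]],"turn":[[0,0,0],[0,0,0],[0,0,0],[0,0,0],[0,0,0],[0,0,0]],"gripper":[1,1,1,1,1,1]}'
python3 -m crank '{"xyz":[[-0.22,-0.84,0],[-0.22,-0.84,0],[-0.22,-0.84,0],[-0.22,-0.84,0],[-0.22,-0.84,0],[-0.22,-0.84,0]],"turn":[[0,0,0],[0,0,0],[0,0,0],[0,0,0],[0,0,0],[0,0,0]],"gripper":[1,1,1,1,1,1]}'
python3 - <<'E'
from h import *
c=calibration('wrist');snap('wrist','w1');o=get_obs();print(o['time'],o['tool_pos'])
import json;json.dump({k:np.array(v).tolist() for k,v in c.items() if k in('mtx','world_from_camera')},open('c1.json','w'))
for l in ['mill','lid','bottle']:
    print(l,[(np.round(r['bbox']).tolist(),round(r['conf'],2)) for r in recognise('wrist',l)][:2])
E
```

```text
time: 1.35
tool_pos: [353.3, -435.7, 231.2]
tool_rot: [[0.292, -0.956, 0.001], [-0.956, -0.292, 0.001], [-0.0, -0.001, -1.0]]
ft_force: [-0.5, -1.6, 0.8]
width: 85.2
time: 1.95
tool_pos: [537.4, -323.1, 230.7]
tool_rot: [[0.29, -0.957, 0.0], [-0.957, -0.29, 0.001], [-0.001, -0.0, -1.0]]
ft_force: [-0.9, -0.8, -1.2]
width: 85.5
2.0 [ 535.84087312 -324.75165233  230.9395341 ]
mill [([28.0, 185.0, 52.0, 121.0], 0.94)]
lid [([300.0, 213.0, 73.0, 69.0], 0.73)]
bottle []
```

View pics/w1.png

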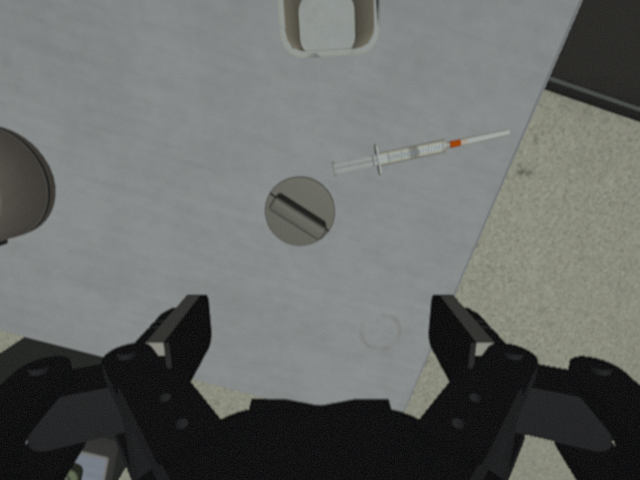

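Run:
```python
from h import *;import json
im=cv2.imread('pics/w1.png')[165:260,250:350];cv2.imwrite('pics/w1c.png',cv2.resize(im,None,fx=6,fy=6,interpolation=cv2.INTER_CUBIC))
c=json.load(open('c1.json'));print(ray('wrist',300,211,18,c),ray('wrist',270,208,52,c),ray('wrist',325,240,52,c))
print(ray('wrist',366,160,3,c),ray('wrist',330,170,3,c))
```

```text
[ 530.86857896 -304.47198661   18.        ] [ 532.46089417 -277.92354915   52.        ] [ 518.32538588 -333.73220595   52.        ]
[ 596.482974   -353.19842074    3.        ] [ 576.72838824 -321.79347141    3.        ]
```

View pics/w1c.png

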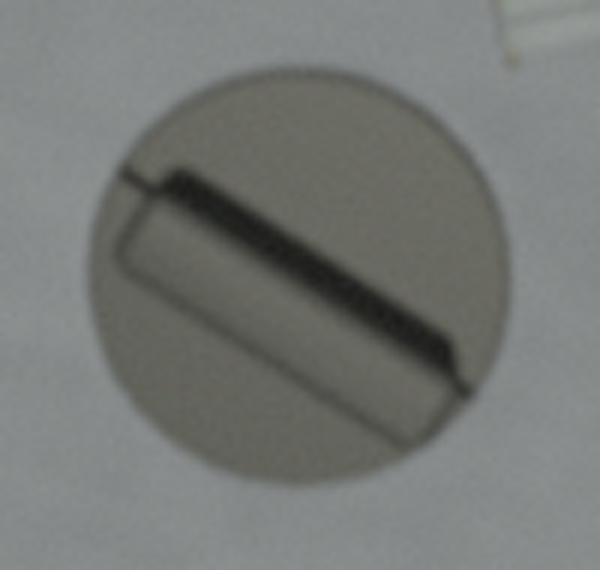

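Run:
```python
from h import *;import json
c=json.load(open('c1.json'))
P=[ray('wrist',250+a/6,165+b/6,52,c)[:2] for a,b in[(150,190),(458,388),(415,447),(120,258)]]
print(np.round(P,1),np.mean(P,0))
for a,b in((0,1),(3,2),(0,3),(1,2)):
    d=P[b]-P[a];print(np.linalg.norm(d),np.degrees(np.arctan2(d[1],d[0])))
```

```text
[[ 543.6 -279.6]
 [ 528.  -332. ]
 [ 517.2 -328.5]
 [ 532.5 -277.9]] [ 530.32074278 -304.50198478]
54.74184179171196 -106.57126990834111
52.80065665493053 -106.76276296296955
11.260897383429972 171.60384024640604
11.328043737469578 161.70782307900177
```

```bash
python3 -m crank '{"xyz":[[-0.59,-0.06,0],[-0.59,-0.06,0],[-0.59,-0.06,0],[-0.59,-0.06,0]],"turn":[[0,0,0],[0,0,0],[0,0,0],[0,0,0]],"gripper":[1,1,1,1]}'
python3 -m crank '{"xyz":[[-0.59,-0.06,0],[-0.59,-0.06,0],[-0.59,-0.06,0],[-0.59,-0.06,0],[-0.59,-0.06,0]],"turn":[[0,0,0],[0,0,0],[0,0,0],[0,0,0],[0,0,0]],"gripper":[1,1,1,1,1]}'
python3 - <<'E'
from h import *
c=calibration('wrist');snap('wrist','w2');o=get_obs();print(o['time'],o['tool_pos'],np.round(o['joints'],1))
import json;json.dump({k:np.array(v).tolist() for k,v in c.items() if k in('mtx','world_from_camera')},open('c2.json','w'))
for l in ['mill','bottle']:
    print(l,[(np.round(r['bbox']).tolist(),round(r['conf'],2)) for r in recognise('wrist',l)][:2])
im=cv2.imread('pics/w2.png')[100:300,200:450];cv2.imwrite('pics/w2c.png',cv2.resize(im,None,fx=3,fy=3,interpolation=cv2.INTER_CUBIC))
E
```

```text
time: 2.55
tool_pos: [507.1, -174.1, 232.0]
tool_rot: [[0.292, -0.956, 0.0], [-0.956, -0.292, 0.003], [-0.002, -0.001, -1.0]]
ft_force: [-0.5, -1.0, -0.6]
width: 85.5
time: 3.05
tool_pos: [479.8, -33.7, 231.7]
tool_rot: [[0.288, -0.958, 0.001], [-0.958, -0.288, -0.0], [0.0, -0.0, -1.0]]
ft_force: [0.0, -0.2, -0.4]
width: 85.3
3.1 [479.8813669  -34.61298032 231.56912979] [ -2.4  32.8   4.6 104.1  -3.6  43.2 -69.2]
mill [([288.0, 216.0, 118.0, 124.0], 0.84)]
bottle [([595.0, 237.0, 89.0, 70.0], 0.65), ([285.0, 228.0, 51.0, 62.0], 0.56)]
```

View pics/w2.png

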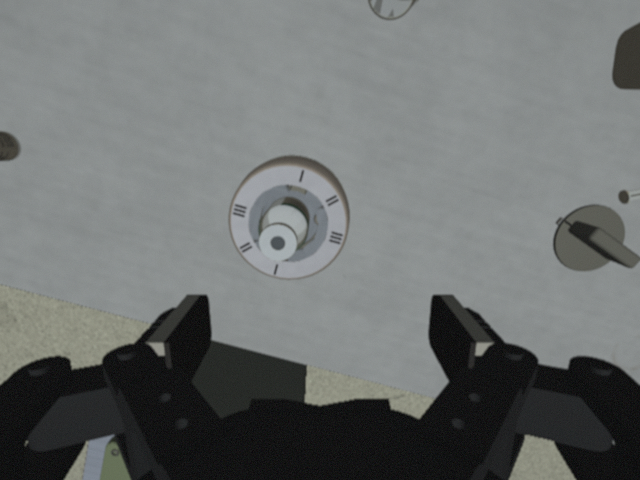

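View pics/w2c.png

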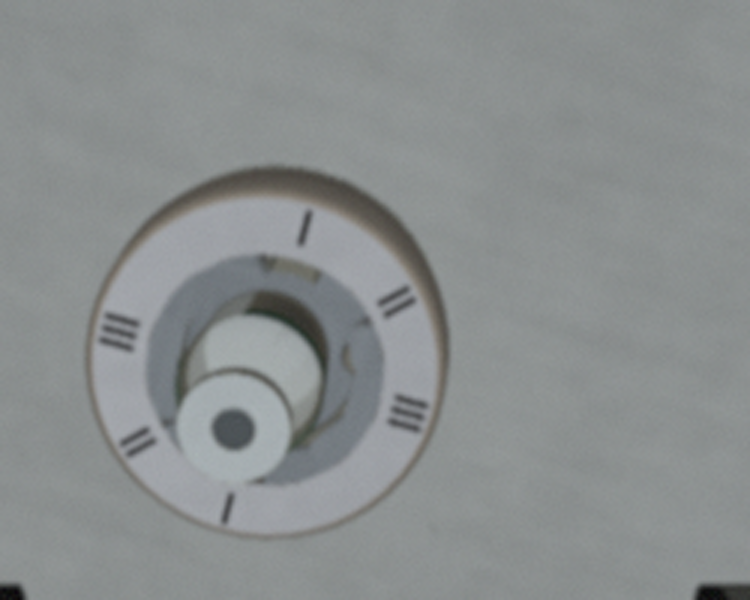

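Run:
```python
from h import *;import json
c=json.load(open('c2.json'))
f=lambda a,b,z:ray('wrist',200+a/3,100+b/3,z,c)[:2]
M=[f(a,b,70) for a,b in[(306,228),(228,508),(119,331),(408,413),(397,301),(138,442)]]
print(np.round(M,1));ctr=np.mean(M,0);print(ctr, [np.linalg.norm(m-ctr) for m in M])
for i,j in((1,0),(5,4),(2,3)):
    d=M[j]-M[i];print(np.linalg.norm(d),np.degrees(np.arctan2(d[1],d[0])))
print('rim',f(268,366,70),'cap',f(234,428,134))
print('lid again',ray('wrist',590,238,18,c))
```

```text
[[512.2  -8.6]
 [426.8  -9.1]
 [469.3  34.1]
 [469.9 -51.4]
 [500.1 -38.7]
 [439.   21.2]]
[469.55461751  -8.74443195] [np.float64(42.684348634584204), np.float64(42.70992275749173), np.float64(42.857033522684105), np.float64(42.63835144210547), np.float64(42.75365643398732), np.float64(42.786206714763175)]
85.39398636520778 0.30820094160690503
85.53985801658085 -44.45845745852234
85.49535650404367 -89.63704152863268
rim [471.6465615   -8.96474256] cap [470.53793077  -6.42646104]
lid again [ 530.87199556 -304.72839559   18.        ]
```

```bash
python3 -m crank '{"xyz":[[-0.115,0.007,0.1],[-0.115,0.007,0.25],[-0.115,0.007,0.4],[-0.115,0.007,0.5],[-0.115,0.007,0.58],[-0.115,0.007,0.638],[-0.115,0.007,0.638]],"turn":[[0,0,0],[0,0,0],[0,0,0],[0,0,0],[0,0,0],[0,0,0],[0,0,0]],"gripper":[1,1,1,1,1,1,1]}'
python3 -m crank '{"xyz":[[0,0,0],[0,0,0],[0,0,0],[0,0,0],[0,0,0],[0,0,0],[0,0,0],[0,0,0]],"turn":[[0,0,0],[0,0,0],[0,0,0],[0,0,0],[0,0,0],[0,0,0],[0,0,0],[0,0,0]],"gripper":[-1,-1,-1,-1,-1,-1,-1,-1]}'
python3 - <<'E'
from h import *
snap('wrist','w3');snap('side','s3')
im=cv2.imread('pics/side0.png')*0
im=cv2.imread('pics/s3.png')[150:290,270:430];cv2.imwrite('pics/s3c.png',cv2.resize(im,None,fx=4,fy=4,interpolation=cv2.INTER_CUBIC))
E
```

```text
time: 3.9
tool_pos: [469.4, -7.5, 70.4]
tool_rot: [[0.286, -0.958, -0.002], [-0.958, -0.286, -0.0], [-0.0, 0.002, -1.0]]
ft_force: [-0.1, 0.1, 0.1]
width: 85.8
time: 4.7
tool_pos: [470.3, -6.4, 72.6]
tool_rot: [[0.288, -0.958, 0.001], [-0.958, -0.288, 0.0], [0.0, -0.001, -1.0]]
ft_force: [-0.2, 0.0, 11.9]
width: 37.7
```

View pics/w3.png

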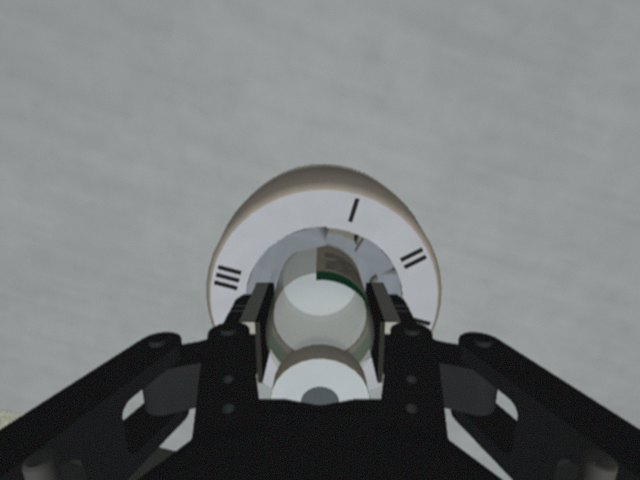

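View pics/s3c.png

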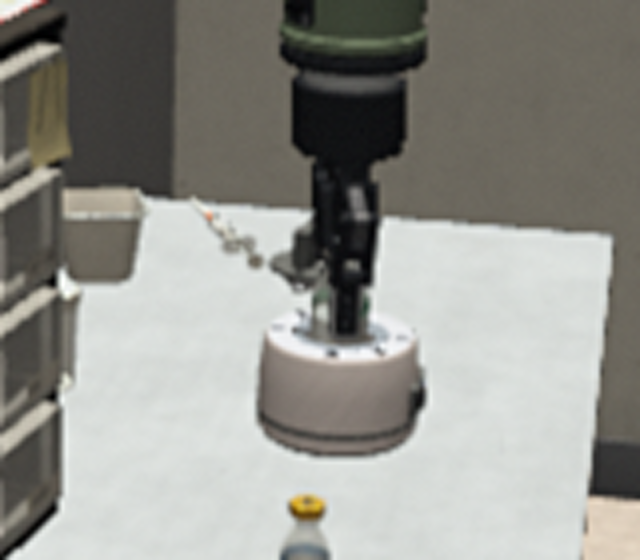

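```bash
python3 -m crank '{"xyz":[[0,0,-0.04],[0,0,-0.1],[0,0,-0.2],[0,0,-0.3],[0,0,-0.3]],"turn":[[0,0,0],[0,0,0],[0,0,0],[0,0,0],[0,0,0]],"gripper":[-1,-1,-1,-1,-1]}'
python3 - <<'E'
from h import *
snap('wrist','w4')
snap('side','s4')
im=cv2.imread('pics/s4.png')[150:290,270:430];cv2.imwrite('pics/s4c.png',cv2.resize(im,None,fx=4,fy=4,interpolation=cv2.INTER_CUBIC))
E
```

```text
time: 5.3
tool_pos: [470.9, -6.3, 149.8]
tool_rot: [[0.288, -0.958, 0.004], [-0.958, -0.288, 0.0], [0.001, -0.004, -1.0]]
ft_force: [0.7, -0.8, -1.7]
width: 37.7
```

View pics/s4c.png

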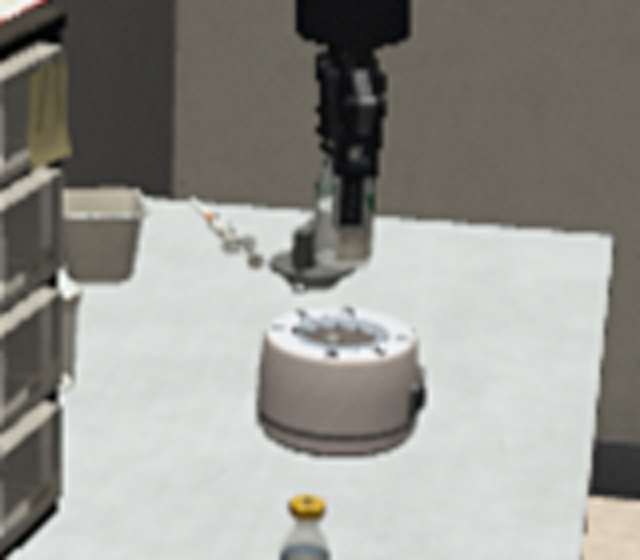

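```bash
python3 -m crank '{"xyz":[[-0.15,-0.02,0],[-0.3,-0.04,0],[-0.45,-0.07,0],[-0.548,-0.08,0],[-0.548,-0.08,0.15],[-0.548,-0.08,0.3],[-0.548,-0.08,0.4],[-0.548,-0.08,0.44],[-0.548,-0.08,0.47],[-0.548,-0.08,0.48],[-0.548,-0.08,0.48]],"turn":[[0,0,0],[0,0,0],[0,0,0],[0,0,0],[0,0,0],[0,0,0],[0,0,0],[0,0,0],[0,0,0],[0,0,0],[0,0,0]],"gripper":[-1,-1,-1,-1,-1,-1,-1,-1,-1,-1,-1]}'
```

```text
time: 6.5
tool_pos: [449.9, 130.7, 27.8]
tool_rot: [[0.288, -0.958, 0.001], [-0.958, -0.288, 0.0], [-0.0, -0.001, -1.0]]
ft_force: [-0.2, -0.1, -0.5]
width: 37.6
```

```bash
python3 -m crank '{"xyz":[[0,0,0.006],[0,0,0.006],[0,0,0.006]],"turn":[[0,0,0],[0,0,0],[0,0,0]],"gripper":[-1,-1,-1]}'
python3 - <<'E'
from h import *
snap('side','s5')
im=cv2.imread('pics/s5.png')[190:310,270:400];cv2.imwrite('pics/s5c.png',cv2.resize(im,None,fx=5,fy=5,interpolation=cv2.INTER_CUBIC))
E
```

```text
time: 6.8
tool_pos: [450.1, 130.7, 27.5]
tool_rot: [[0.288, -0.958, 0.002], [-0.958, -0.288, 0.001], [-0.0, -0.002, -1.0]]
ft_force: [-7.5, -2.1, 43.1]
width: 37.6
```

View pics/s5c.png

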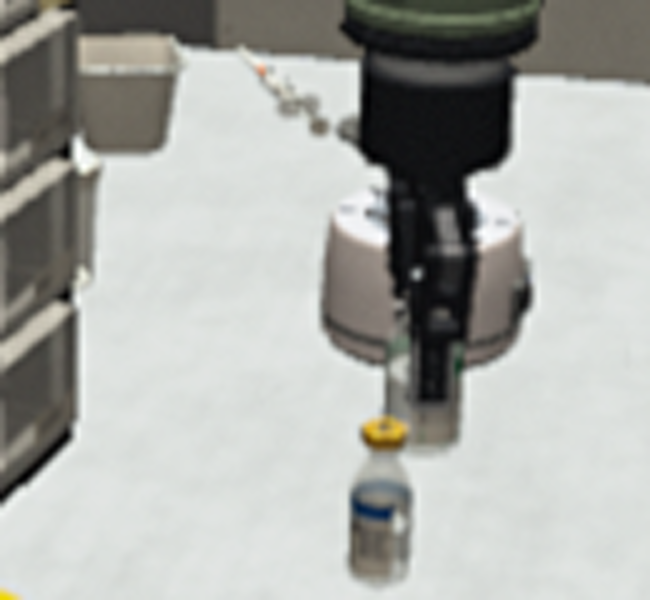

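```bash
python3 -m crank '{"xyz":[[0,0,-0.004],[0,0,-0.005],[0,0,-0.005],[0,0,-0.005],[0,0,-0.005],[0,0,-0.005],[0,0,-0.005]],"turn":[[0,0,0],[0,0,0],[0,0,0],[0,0,0],[0,0,0],[0,0,0],[0,0,0]],"gripper":[-1,-1,-0.3,0.3,1,1,1]}'
python3 -m crank '{"xyz":[[0,0,-0.1],[0,0,-0.25],[0,0,-0.45],[0,0,-0.65],[0,0,-0.8],[0,0,-0.8]],"turn":[[0,0,0],[0,0,0],[0,0,0],[0,0,0],[0,0,0],[0,0,0]],"gripper":[1,1,1,1,1,1]}'
python3 - <<'E'
from h import *
snap('side','s6')
im=cv2.imread('pics/s6.png')[190:310,270:400];cv2.imwrite('pics/s6c.png',cv2.resize(im,None,fx=5,fy=5,interpolation=cv2.INTER_CUBIC))
print(np.round(get_obs()['joints'],1))
E
```

```text
time: 7.55
tool_pos: [449.7, 130.7, 26.6]
tool_rot: [[0.288, -0.958, -0.0], [-0.958, -0.288, 0.0], [-0.0, -0.0, -1.0]]
ft_force: [-0.1, 0.2, -0.3]
width: 85.3
time: 8.15
tool_pos: [451.0, 131.0, 230.6]
tool_rot: [[0.288, -0.958, 0.006], [-0.958, -0.288, 0.002], [-0.0, -0.007, -1.0]]
ft_force: [-0.3, 0.7, -1.2]
width: 85.6
[-25.5  32.3   9.1 107.   -7.4  41.1 -85.5]
```

View pics/s6c.png

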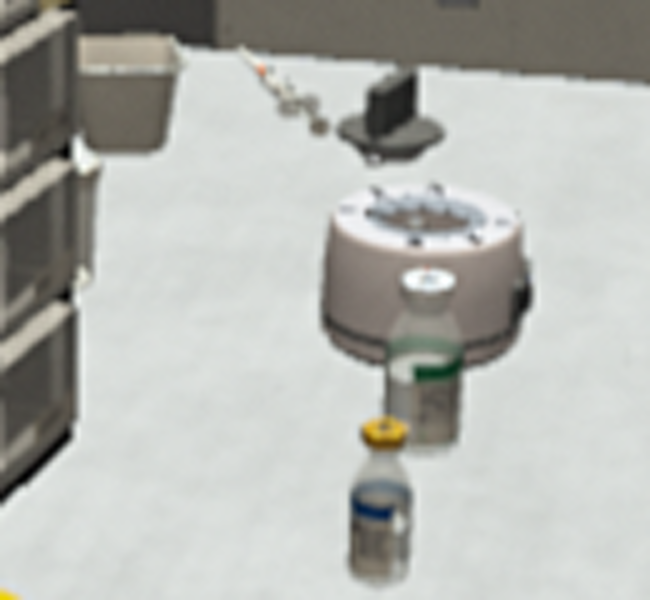

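```bash
python3 -m crank '{"xyz":[[0.88,0.1,0],[0.88,0.1,0],[0.88,0.1,0],[0.88,0.1,0],[0.88,0.1,0],[0.88,0.1,0],[0.88,0.1,0],[0.88,0.1,0]],"turn":[[0,0,-0.49],[0,0,-0.49],[0,0,-0.49],[0,0,-0.49],[0,0,-0.49],[0,0,-0.49],[0,0,-0.49],[0,0,-0.49]],"gripper":[1,1,1,1,1,1,1,1]}'
```

```text
time: 9.0
tool_pos: [488.6, -87.4, 225.5]
tool_rot: [[0.956, -0.293, -0.002], [-0.293, -0.956, 0.001], [-0.002, -0.001, -1.0]]
ft_force: [-0.4, -0.3, -0.3]
width: 85.1
```

```bash
python3 -m crank '{"xyz":[[0.412,0.782,0],[0.412,0.782,0],[0.412,0.782,0],[0.412,0.782,0],[0.412,0.782,0],[0.412,0.782,0],[0.412,0.782,0]],"turn":[[0,0,0],[0,0,0],[0,0,0],[0,0,0],[0,0,0],[0,0,0],[0,0,0]],"gripper":[1,1,1,1,1,1,1]}'
python3 - <<'E'
from h import *
c=calibration('wrist');snap('wrist','w7');o=get_obs();print(o['time'],o['tool_pos'],np.round(o['tool_rot'],3),np.round(o['joints'],1))
import json;json.dump({k:np.array(v).tolist() for k,v in c.items() if k in('mtx','world_from_camera')},open('c7.json','w'))
print(recognise('wrist','lid'))
im=cv2.imread('pics/w7.png')[140:290,230:430];cv2.imwrite('pics/w7c.png',cv2.resize(im,None,fx=4,fy=4,interpolation=cv2.INTER_CUBIC))
E
```

```text
time: 9.7
tool_pos: [529.8, -303.8, 225.6]
tool_rot: [[0.955, -0.297, -0.001], [-0.297, -0.955, 0.001], [-0.001, -0.001, -1.0]]
ft_force: [-0.2, 0.6, -0.3]
width: 85.4
9.75 [ 529.98677141 -303.2316454   226.01460221] [[ 0.955 -0.295 -0.001]
 [-0.295 -0.955  0.001]
 [-0.001 -0.001 -1.   ]] [ 32.6  44.4 -12.5  77.1  10.1  59.6   1.3]
[{'bbox': [321.0, 211.5, 72.2, 72.6], 'conf': 0.79}]
```

View pics/w7c.png

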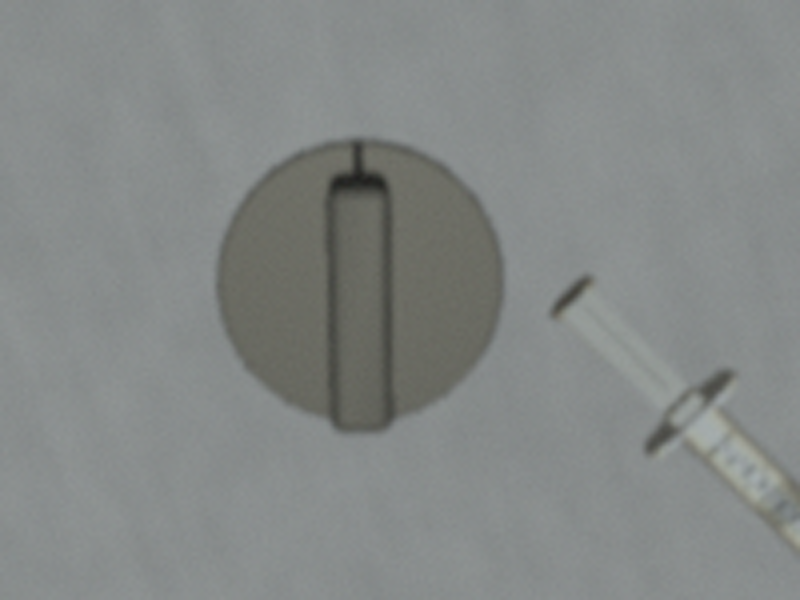

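View pics/w7.png

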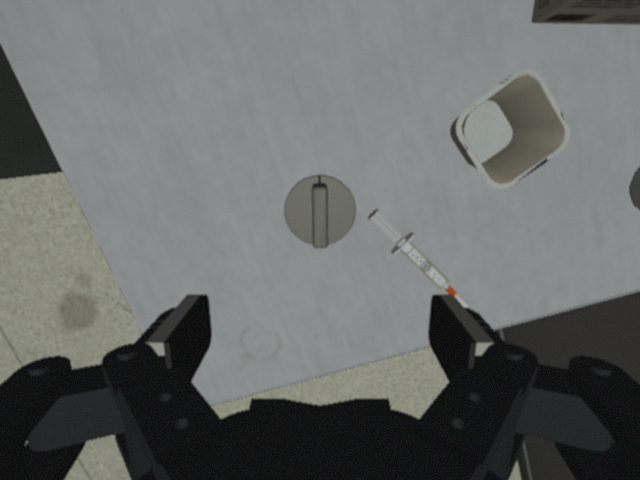

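Run:
```python
from h import *;import json
c=json.load(open('c7.json'))
f=lambda a,b,z:ray('wrist',230+a/4,140+b/4,z,c)[:2]
print('disc',f(361,280,18),f(218,280,18),f(504,280,18))
A=[f(330,195,52),f(388,195,52),f(333,425,52),f(393,425,52)]
print(np.round(A,1),np.mean(A,0))
for i,j in((0,2),(1,3)):
    d=A[j]-A[i];print(np.linalg.norm(d),np.degrees(np.arctan2(d[1],d[0])))
d=f(361,400,18)-f(358,145,18);
```

```text
disc [ 531.0979514 -303.1888973] [ 497.76801946 -292.80901095] [ 564.42199552 -313.56695003]
[[ 532.1 -277.2]
 [ 544.1 -281. ]
 [ 517.  -327. ]
 [ 530.  -331. ]] [ 530.80380355 -304.04830745]
52.02691255370339 -106.84779747013286
52.04226480315841 -105.7543980890967
```

```bash
python3 -m crank '{"xyz":[[0.005,0.001,0.15],[0.005,0.001,0.35],[0.005,0.001,0.52],[0.005,0.001,0.66],[0.005,0.001,0.76],[0.005,0.001,0.816],[0.005,0.001,0.816]],"turn":[[0,0,-0.005],[0,0,-0.005],[0,0,-0.005],[0,0,-0.005],[0,0,-0.005],[0,0,-0.005],[0,0,-0.005]],"gripper":[1,1,1,1,1,1,1]}'
python3 -m crank '{"xyz":[[0,0,0],[0,0,0],[0,0,0],[0,0,0],[0,0,0],[0,0,0],[0,0,0],[0,0,0],[0,0,0]],"turn":[[0,0,0],[0,0,0],[0,0,0],[0,0,0],[0,0,0],[0,0,0],[0,0,0],[0,0,0],[0,0,0]],"gripper":[-1,-1,-1,-1,-1,-1,-1,-1,-1]}'
python3 - <<'E'
from h import *
snap('wrist','w8')
E
```

```text
time: 10.5
tool_pos: [530.7, -304.0, 21.5]
tool_rot: [[0.959, -0.285, -0.002], [-0.285, -0.959, 0.001], [-0.002, -0.001, -1.0]]
ft_force: [-0.3, -0.2, 1.5]
width: 85.3
time: 11.4
tool_pos: [531.2, -305.1, 23.1]
tool_rot: [[0.958, -0.285, 0.001], [-0.285, -0.958, -0.0], [0.001, 0.0, -1.0]]
ft_force: [-1.8, 0.4, 7.4]
width: 12.8
```

View pics/w8.png

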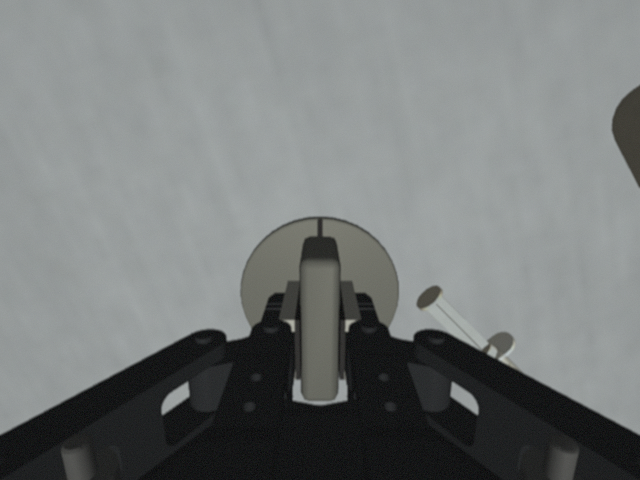

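```bash
python3 - <<'E'
from h import *
c=calibration('wrist')
e=ray('wrist',320,217,18,c);l=ray('wrist',241,291,18,c);r=ray('wrist',399,291,18,c)
o=get_obs();R=np.array(o['tool_rot']);p=np.array(o['tool_pos'])
for q in(e,l,r):print(np.round(q,1),np.round(R.T@(q-p),1))
E
python3 -m crank '{"xyz":[[0,0,-0.04],[0,0,-0.15],[0,0,-0.3],[0,0,-0.45],[0,0,-0.52],[0,0,-0.52]],"turn":[[0,0,0],[0,0,0],[0,0,0],[0,0,0],[0,0,0],[0,0,0]],"gripper":[-1,-1,-1,-1,-1,-1]}'
```

```text
[ 542.2 -270.9   18. ] [  0.8 -36.    5.1]
[ 499.5 -292.7   18. ] [-33.9  -2.9   5. ]
[ 566.  -312.6   18. ] [35.5 -2.8  5.1]
time: 12.05
tool_pos: [531.8, -305.5, 155.6]
tool_rot: [[0.958, -0.285, 0.004], [-0.285, -0.958, -0.002], [0.004, 0.001, -1.0]]
ft_force: [-0.6, 0.1, -1.1]
width: 13.1
```

```bash
python3 -m crank '{"xyz":[[-0.289,-0.532,0],[-0.289,-0.532,0],[-0.289,-0.532,0],[-0.289,-0.532,0],[-0.289,-0.532,0],[-0.289,-0.532,0],[-0.289,-0.532,0],[-0.289,-0.532,0],[-0.289,-0.532,0],[-0.289,-0.532,0]],"turn":[[0,0,0.637],[0,0,0.637],[0,0,0.637],[0,0,0.637],[0,0,0.637],[0,0,0.637],[0,0,0.637],[0,0,0.637],[0,0,0.637],[0,0,0.637]],"gripper":[-1,-1,-1,-1,-1,-1,-1,-1,-1,-1]}'; python3 -c "
from h import *
o=get_obs();print(o['tool_pos'],np.round(o['tool_rot'],4),np.round(o['joints'],1))"
```

```text
time: 13.05
tool_pos: [499.3, -156.7, 152.1]
tool_rot: [[0.007, -1.0, -0.001], [-1.0, -0.007, 0.0], [-0.0, 0.001, -1.0]]
ft_force: [0.3, -0.6, -1.3]
width: 12.9
[ 499.29021123 -156.6931962   152.05640722] [[ 6.8e-03 -1.0e+00 -1.2e-03]
 [-1.0e+00 -6.8e-03  1.0e-04]
 [-1.0e-04  1.2e-03 -1.0e+00]] [  8.1  43.3  10.8 101.7 -12.5  36.3 -63.5]
```

```bash
python3 -m crank '{"xyz":[[-0.593,0.118,0],[-0.593,0.118,0],[-0.593,0.118,0],[-0.593,0.118,0],[-0.593,0.118,0.1],[-0.593,0.118,0.17],[-0.593,0.118,0.17]],"turn":[[0,0,0],[0,0,0],[0,0,0],[0,0,0],[0,0,0],[0,0,0],[0,0,0]],"gripper":[-1,-1,-1,-1,-1,-1,-1]}'
python3 - <<'E'
from h import *
import json
for i in range(2):
    c=calibration('wrist');snap('wrist','w9')
json.dump({k:np.array(v).tolist() for k,v in c.items() if k in('mtx','world_from_camera')},open('c9.json','w'))
o=get_obs();print(o['tool_pos'],np.round(o['tool_rot'],4))
snap('side','s9');snap('scene','sc9')
im=cv2.imread('pics/s9.png')[190:310,290:420];a=cv2.resize(im,(400,370),interpolation=cv2.INTER_CUBIC)
im=cv2.imread('pics/sc9.png')[180:300,300:430];b=cv2.resize(im,(400,370),interpolation=cv2.INTER_CUBIC)
cv2.imwrite('pics/c9.png',np.hstack([a,b]))
E
```

```text
time: 13.75
tool_pos: [468.1, -8.9, 108.5]
tool_rot: [[0.01, -1.0, -0.003], [-1.0, -0.01, 0.0], [-0.0, 0.003, -1.0]]
ft_force: [0.2, -0.5, -0.4]
width: 13.4
[468.86925335  -9.10278403 110.31790815] [[ 9.e-03 -1.e+00 -6.e-04]
 [-1.e+00 -9.e-03  1.e-04]
 [-1.e-04  6.e-04 -1.e+00]]
```

View pics/w9.png

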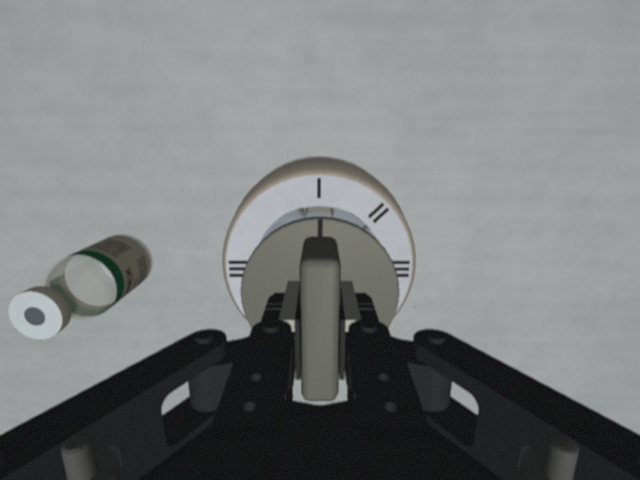

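View pics/c9.png

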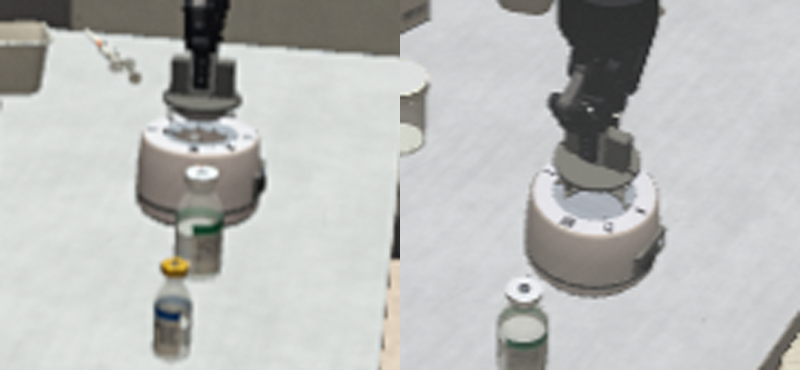

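Run:
```python
from h import *;import json
c=json.load(open('c9.json'));o=get_obs();R=np.array(o['tool_rot']);p=np.array(o['tool_pos'])
im=cv2.imread('pics/w9.png')[150:300,220:420];cv2.imwrite('pics/w9c.png',cv2.resize(im,None,fx=4,fy=4,interpolation=cv2.INTER_CUBIC))
for u,v,z in((237,268.5,70),(402,268.5,70),(319,188,70),(320,217,p[2]-5),(241,291,p[2]-5),(399,291,p[2]-5)):
    q=ray('wrist',u,v,z,c);print(np.round(q,1),np.round(R.T@(q-p),1))
```

```text
[469.   35.4  70. ] [-44.5  -0.   40.8]
[469.7 -52.4  70. ] [43.3 -0.1 40.8]
[512.1  -7.8  70. ] [ -0.8 -42.8  40.9]
[504.8  -8.4 105.8] [ -0.4 -35.6   5. ]
[471.7  25.8 105.8] [-34.8  -2.7   5. ]
[472.2 -43.1 105.8] [34.1 -2.7  5. ]
```

View pics/w9c.png

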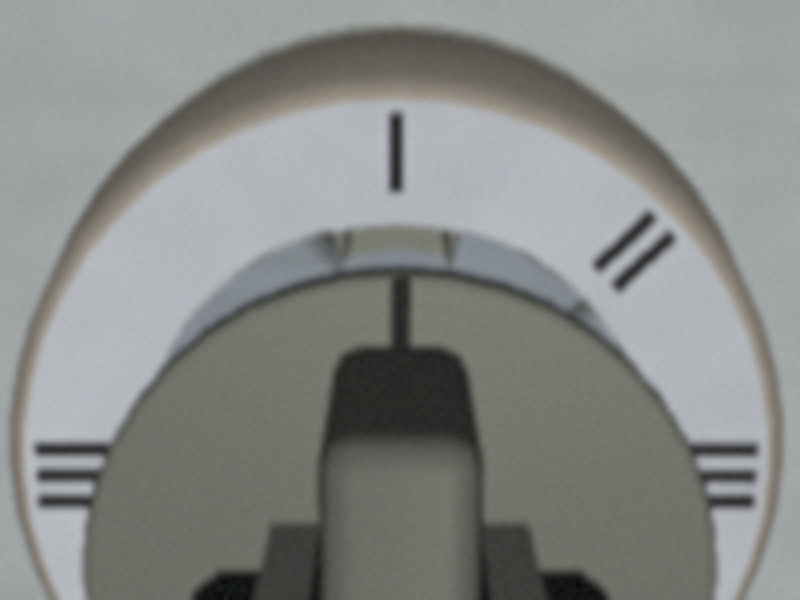

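```bash
python3 -m crank '{"xyz":[[0.001,0.001,0.02],[0.001,0.001,0.04],[0.001,0.001,0.06],[0.001,0.001,0.075],[0.001,0.001,0.085],[0.001,0.001,0.095],[0.001,0.001,0.095],[0.001,0.001,0.095]],"turn":[[0,0,0],[0,0,0],[0,0,0],[0,0,0],[0,0,0],[0,0,0],[0,0,0],[0,0,0]],"gripper":[-1,-1,-1,-1,-1,-1,-1,-1]}'
```

```text
time: 14.75
tool_pos: [468.7, -9.2, 86.3]
tool_rot: [[0.008, -1.0, -0.0], [-1.0, -0.008, 0.0], [-0.0, 0.0, -1.0]]
ft_force: [0.3, -0.4, -0.9]
width: 12.8
```

```bash
python3 -m crank '{"xyz":[[0,0,0.008],[0,0,0.014],[0,0,0.02],[0,0,0.023],[0,0,0.023]],"turn":[[0,0,0],[0,0,0],[0,0,0],[0,0,0],[0,0,0]],"gripper":[-1,-1,-1,-1,-1]}'
python3 - <<'E'
from h import *
for i in range(3):
    snap('wrist','w10');o=get_obs();print(o['tool_pos'],o['ft_force'])
E
```

```text
time: 15.25
tool_pos: [468.7, -9.2, 80.5]
tool_rot: [[0.008, -1.0, -0.0], [-1.0, -0.008, 0.0], [-0.0, 0.0, -1.0]]
ft_force: [0.1, 1.3, -1.5]
width: 13.1
[468.73269228  -9.16352761  80.53780303] [ 0.10966346 -0.41303895 -1.89713789]
[468.7473364   -9.16336405  80.58934733] [ 0.29548082 -0.07181451 -0.99319571]
[468.72925934  -9.18720699  80.58890126] [-2.02151116 -0.22878066 -1.7504394 ]
```

View pics/w10.png

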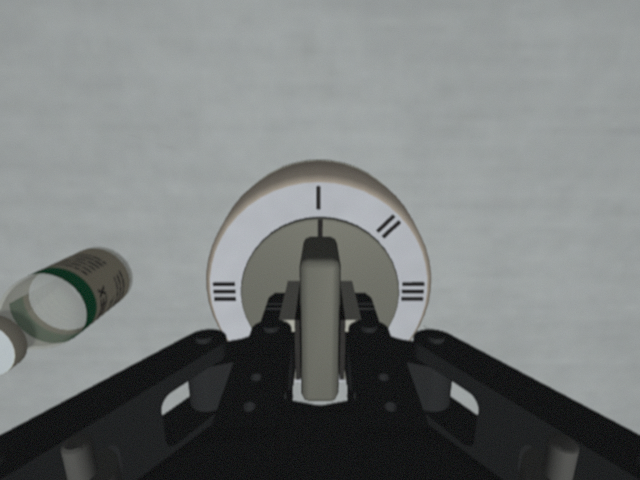

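```bash
python3 -m crank '{"xyz":[[-0.002,0,0.002],[-0.002,0,0.004],[-0.002,0,0.004],[-0.002,0,0.004]],"turn":[[0,0,0],[0,0,0],[0,0,0],[0,0,0]],"gripper":[-1,-1,-1,-1]}'
python3 - <<'E'
from h import *
for i in range(2):
    snap('wrist','w11');o=get_obs();print(o['tool_pos'],o['ft_force'],o['ft_torque'])
snap('side','s11');snap('scene','sc11')
im=cv2.imread('pics/s11.png')[190:310,290:420];a=cv2.resize(im,(400,370),interpolation=cv2.INTER_CUBIC)
im=cv2.imread('pics/sc11.png')[180:300,300:430];b=cv2.resize(im,(400,370),interpolation=cv2.INTER_CUBIC)
cv2.imwrite('pics/c11.png',np.hstack([a,b]))
E
```

```text
time: 15.8
tool_pos: [468.8, -8.6, 80.0]
tool_rot: [[0.008, -1.0, 0.0], [-1.0, -0.008, 0.0], [-0.0, -0.0, -1.0]]
ft_force: [-2.0, 1.1, 12.8]
width: 12.9
[468.79145516  -8.62989733  80.00896821] [-3.08623682  0.81792733 13.02218181] [ 0.10681988  0.51496886 -0.05085419]
[468.77043676  -8.60690425  79.98259905] [-2.05545062  0.58533472 12.93388404] [ 0.08922468  0.50448979 -0.04280066]
```

View pics/c11.png

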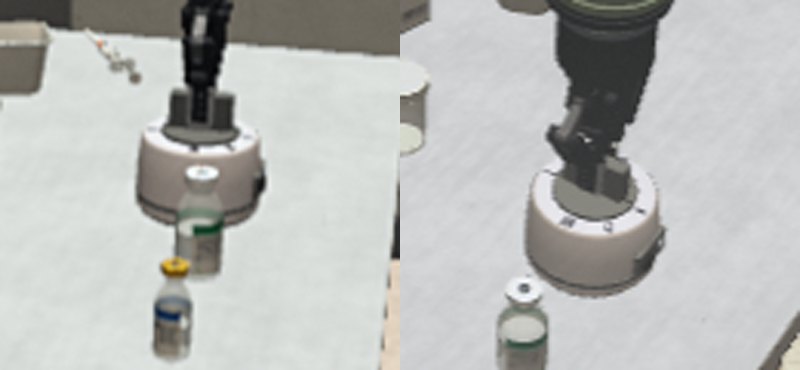

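```bash
python3 -m crank '{"xyz":[[0,0,-0.001],[0,0,-0.001],[0,0,-0.001],[-0.001,0,-0.001],[-0.001,0,-0.001],[-0.001,0,-0.001],[-0.001,0,-0.001]],"turn":[[0,0,0],[0,0,0],[0,0,0.05],[0,0,0.1],[0,0,0.15],[0,0,0.2],[0,0,0.2]],"gripper":[-1,-1,-1,-1,-1,-1,-1]}'
python3 - <<'E'
from h import *
snap('wrist','w12');o=get_obs();print(o['tool_pos'],o['ft_force'],o['ft_torque'],o['joints'])
E
```

```text
time: 16.7
tool_pos: [469.0, -8.4, 80.0]
tool_rot: [[-0.386, -0.923, 0.001], [-0.923, 0.386, -0.0], [-0.0, -0.001, -1.0]]
ft_force: [-1.2, -0.5, 6.6]
width: 13.3
[468.95817387  -8.43653161  80.02439609] [-0.07560772  0.00846984  6.32613517] [-0.06281088  0.06999007 -0.13025712] [ -9.52387884  48.18811967  12.04083121 115.86169473 -28.90378485
  18.74738257 -86.37115417]
```

View pics/w12.png

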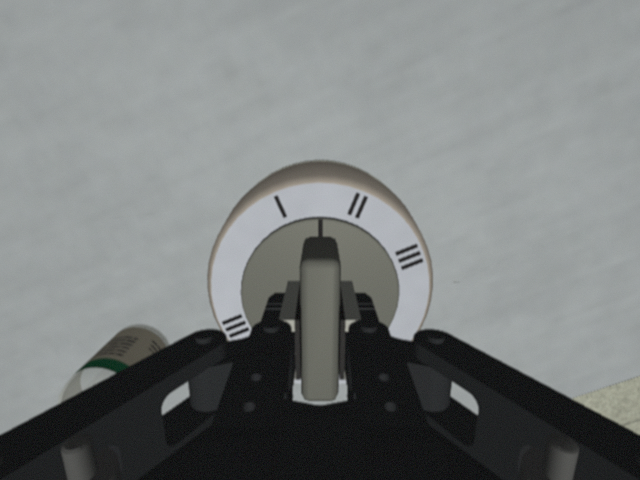

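```bash
python3 -m crank '{"xyz":[[0,0,0],[-0.001,0,0],[-0.001,-0.001,0],[-0.001,-0.001,0],[-0.001,-0.001,0],[-0.001,-0.001,0],[-0.001,-0.001,0]],"turn":[[0,0,0.05],[0,0,0.1],[0,0,0.15],[0,0,0.193],[0,0,0.193],[0,0,0.193],[0,0,0.193]],"gripper":[-1,-1,-1,-1,-1,-1,-1]}'
python3 - <<'E'
from h import *
snap('wrist','w13');o=get_obs();print(o['time'],o['tool_pos'],o['ft_force'],o['ft_torque'],o['width'],np.degrees(np.arctan2(o['tool_rot'][1][0],o['tool_rot'][0][0])))
snap('side','s13');snap('scene','sc13')
im=cv2.imread('pics/s13.png')[190:310,290:420];a=cv2.resize(im,(400,370),interpolation=cv2.INTER_CUBIC)
im=cv2.imread('pics/sc13.png')[180:300,300:430];b=cv2.resize(im,(400,370),interpolation=cv2.INTER_CUBIC)
cv2.imwrite('pics/c13.png',np.hstack([a,b]))
E
```

```text
time: 17.45
tool_pos: [469.1, -8.4, 80.0]
tool_rot: [[-0.702, -0.712, 0.0], [-0.712, 0.702, -0.0], [-0.0, -0.0, -1.0]]
ft_force: [-1.0, 0.2, 7.6]
width: 12.8
17.5 [469.07619368  -8.34167515  80.01315523] [-1.86024111  0.08513568  7.22539814] [-0.17523174  0.29180347  0.00330979] 13.804845589579955 -134.59334768266297
```

View pics/w13.png

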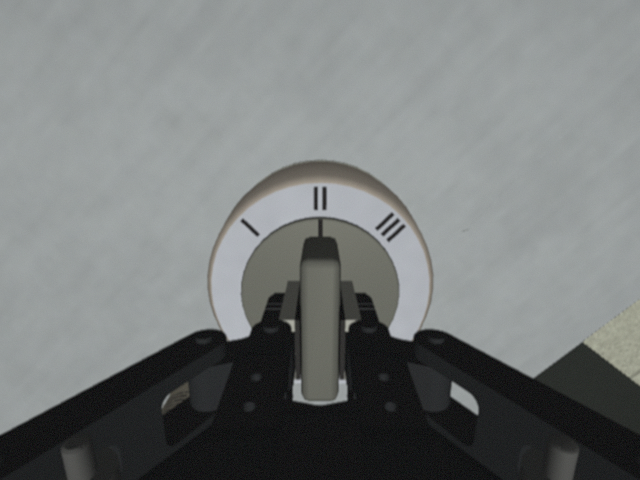

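View pics/c13.png

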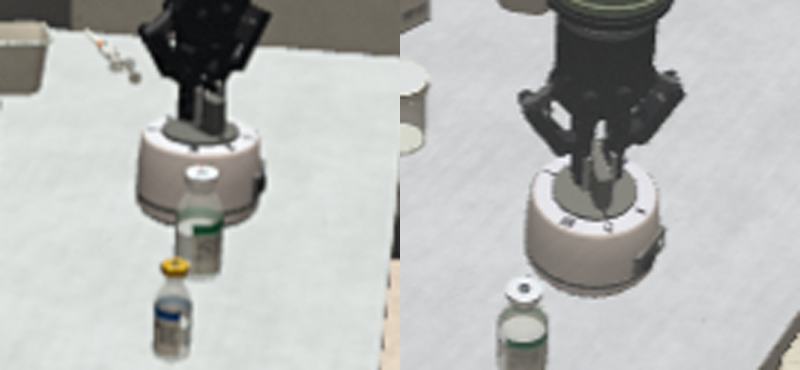

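```bash
python3 -c "
from workcell import close_job;print(close_job())"
```

```text
the job is handed in; nothing more can be done
None
```

I've done the task and handed it in at about 17.5 s of the 64 s allowed. No verdict comes back, so this rests on my own last checks.

- **Bottle:** I lifted it out of the well and stood it at about (450, 131) mm, let go. That is roughly 140 mm from the mill's axis. The last side and scene pictures show it upright.
- **Lid seating:** I gripped the lid by its bar, lined it up with the notches and lowered it. It met the mill at TCP height 80.0 mm, which is where I expected it to seat (57 mm plus the grip offset), with about 13 N of contact.
- **Turn:** I turned the lid clockwise to 45°; the measured jaw angle went from about -89.5° to -134.6°. In the last wrist picture the lid's pointer sits between the two lines of the half-way mark.
- **Final hold:** The fingers are still closed on the bar, with an opening of about 13 mm. There is a light downward push of about 7 N, and the lid centre is within about 1 mm of the mill's axis.

No check failed or disagreed. I could not read the drive ring, the lock pin or the grip force directly, so those are inferred from the lid's angle and the finger opening. I did not go near the ampoule, pot or small bottle.

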